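# Open and hold the label printer's sprung hood

### The arm

A 7-joint arm with a two-finger parallel gripper is mounted at the origin on a cart in front of the work surface, level with it; the furniture and walls round the work are solid. World frame = base frame: x ahead of the robot, y to its left, z up, the work surface at z = 0. Lengths are in m, angles in rad, forces in N, time in s.
With the tool pointing down it reaches from about 0.425 to 0.925 m from the base axis. Payload 6.8 kg.
Tool frame: the origin (TCP) lies where the fingers leave the gripper's body, on its centre line; the fingertips stand 73 mm ahead of it and the grasp point (between the pads) lies 54 mm ahead of it; z points along the fingers, y is the line along which they close (so a half turn about z gives the same grasp; the last joint's range is limited). The gripper opens to 85 mm and grips with 20 to 120 N. Pads are 22 mm wide; open, the fingers measure 114 mm over their backs; the gripper's body (76 mm by 85 mm) begins 54 mm behind the grasp point. The pads swing forward as they close: fully open they stand 13 mm farther back than shut.
Start: joints at [-1.223, 0.477, 0.022, 1.555, -0.011, 1.109, -0.083], TCP at [0.297, 0.606, 0.304] pointing down, gripper open.
Joint ranges: [-2.96, 2.96], [-0.34, 2.1], [-1.41, 1.46], [0.24, 2.44], [-1.37, 4.51], [0.17, 1.92], [-2.96, 2.96]. Speed limits (rad/s): [2.39, 2.39, 3.14, 3.14, 3.14, 3.14, 3.14].

### API

Orientations are given as a rotation vector (axis times angle).
In Python, from bench import r, job, grab_frame, camera_info gives the robot as it stands (r), with the cameras as plain functions and the job (job).
- The arm moves only by the tool run_rows, called after "Request:" as name(argument=value, ...) on one line, values as JSON. Schema: {"type":"object","properties":{"offsets":{"type":"array","items":{"type":"array","items":{"type":"number"},"minItems":6,"maxItems":6},"minItems":1,"maxItems":5},"aperture":{"type":"number"},"grip_n":{"type":"number"},"only":{"type":"string"},"quiet":{"type":"boolean"},"lines":{"type":"string"}},"required":["offsets"],"additionalProperties":false}. offsets is a list of rows, 1 to 5 of them, each of 6 numbers: dx, dy, dz in fractions of the full range, 1 being 0.75 m, then a rotation vector rx, ry, rz in shares of pi rad (1.0 is pi rad); each row is the pose to reach, as a shift and turn from the pose commanded when the call began, along the tool's axes at that moment; what a row does not reach only later rows make up. A row lasts 1/10 s, in which the tool goes at most 0.05 m and 0.15 rad, less where a joint would pass 70% of its speed; a pose out of reach is approached as far as the arm can. aperture is the finger opening in m, set as the call begins (left out keeps the last). The fingers move at their own pace and stop on an object; grip_n is the grip in N (left out, the last holds). Time passes only in rows, so rows that do not move let the fingers close. The tool returns the time, the measured TCP pose, the force, the opening and the grip force at its end. only (a regular expression) keeps the lines of the reply that match it, lines (a string "A,B") keeps lines A to B, and quiet returns only ok. Input that does not fit is refused with a message, and nothing moves.
- r.get_obs(): the state, without advancing time (a new reading comes with each control period).
- grab_frame(name): name is "side" or "top"; returns (picture, depth): 400x640x3 uint8, blue, green, red; 400x640 float32, m along the optical axis (not along the pixel's ray), 0 where there is no reading.
- camera_info(name): a dict with "camera_matrix" (3x3 intrinsics, pixels), "R" (3x3) and "t" (3): a world point X has camera coordinates R X + t. Camera axes: x right, y down, z forward; pixel columns grow to the right and rows downward; lengths in m; the calibration is good to about 2 mm. A picture is of the moment at which its call begins. camera_info takes no time and is no camera call.
- job.hand_in(): hands the job in; it is judged then, once.
The state is a dict: "clock": time; "joints": joint angles; "qvel": joint speeds; "tau": joint torques, N m; "tcp_pos": TCP position; "orientation": TCP orientation; "contact_force": force on the tool from outside, world axes, zero at the start; "moment": the same for the moment, N m; "grip_width": finger opening in m; "gripper_force": force on a finger pad.
Only numpy, scipy, OpenCV 4.12 (cv2) and the standard library are available. Lean on these libraries where they do the work, as an engineer would, in place of code of your own. Each camera call takes 0.05 s, during which the arm holds its last target. There are 200 camera calls.

### The job

The roll in the label printer is about to be changed: turn both red captive bolts on the front of the printer anticlockwise to their end stops, then lift the grey hood by its green pull tab to 50 degrees, level with the sloping yellow gauge arm on its side. The hood is sprung and falls shut when let go, so finish while still holding it open by the tab at that angle; do not force the hood while it is bolted, and leave the other things on the table where they are.

Things in the scene. Friction and masses are not known exactly. Their poses are not given: they have to be found in the camera images.
- printer: grey benchtop label printer, fixed to the table. Origin under its middle at table height; x axis away from the operator's (robot's) side, y to its left, z up. Base x -135 to +85 mm, y +-125 mm, top z = 40 mm. Closed hood: x -68 to +76 mm, y +-113 mm, front 75 mm high, sloping up to its 102 mm high flat top; a low lip (top z = 47 mm) runs along its front edge to x = -87 mm.
- hood_hinge (a point): middle of the hood's hinge line, which runs along the printer's y axis at x = +80, z = 47 mm in the printer's frame. A thin fixed yellow gauge arm beside the hood (y = +125 mm) points from it up and to the front at 50 degrees.
- hood (a joint): opening angle of the hood in rad: 0 shut, grows as the front edge rises, stops at 1.4; the aim is 0.873 (50 degrees). Its weight and a spring push it shut everywhere (about 2 to 4 N at the tab). The bolts' tongues hold it down until turned aside.
- tab_grip (a point): place to pinch the green upright pull tab (12 mm thick across the printer's y, 32 mm high, standing 56 mm forward from the middle of the hood's front wall) from above, fingers closing along the printer's y: 36 mm forward from the wall, mid height; hood shut: x = -103, y = 0, z = 82 mm in the printer's frame (183 mm in front of and 35 mm above the hinge line). It can pivot between the fingers.
- bolt_left (a joint): turn of the left (printer's +y) red captive bolt in rad: 0 fastened, grows anticlockwise seen from above, end stop at 1.4 (80 degrees). Light friction (0.05 N m), stays where it is left. Starts between 0 and 0.25.
- bolt_right (a joint): the same for the right (printer's -y) red captive bolt
- bolt_left_grip (a point): middle of the left bolt's red bar grip, on its upright axis; x = -110, y = +90, z = 91 mm in the printer's frame. Bar 44 mm long, 12 mm thick, 26 mm high (z 78 to 104 mm); at joint value 0 it lies along the printer's x, and turns with the joint. A steel tongue below it (z 49 to 54 mm) reaches 36 mm from the axis, at 0 over the hood's lip.
- bolt_right_grip (a point): the same for the right bolt, at x = -110, y = -90, z = 91 mm in the printer's frame
- honey_jar: low glass jar with an olive lid, 63 mm across, 75 mm high; loose bystander, to be left alone. Origin under its middle.
- tape_roll: roll of cream masking tape lying flat, 104 mm across, 25 mm high; loose bystander, to be left alone. Origin under its middle.
- onion_jar: glass jar with a gold lid, 70 mm across, 128 mm high; loose bystander, to be left alone. Origin under its middle.
- stamp: small wooden-handled stamp standing on its plate, 43x54 mm, 83 mm high; loose bystander, to be left alone. Origin under its middle.
- spread_jar: jar with a yellow lid standing by itself on the table, 69 mm across, 112 mm high; loose bystander, to be left alone. Origin under its middle.

How it is judged:
On the way, in this order (a step that is already met when the one before it is completed fails the run):
1. both red bolts turned anticlockwise to their end stops, the hood still shut (value of joint each of bolt_left, bolt_right above 1.25 rad and value of joint hood below 0.1 rad), for 0.1 s.
2. the hood raised to 50 degrees (value of joint hood between 0.75 and 1 rad), for 0.2 s.
At the end, for the whole second after the job is handed in: the fingers still hold the pull tab (contact force above 1 N, the point between the finger pads within 45 mm of tab_grip), the hood stands still at 50 degrees within 6 degrees (0.77 to 0.98 rad), and both bolts are at their end stops (over 1.25 of 1.4 rad) (value of joint each of bolt_left, bolt_right above 1.25 rad and value of joint hood between 0.77 and 0.98 rad and velocity of joint hood between -0.1 and 0.1 rad/s and contact force between the fingers and hood above 1 N and distance between the grasp point and tab_grip below 0.045 m); the arm keeps its last pose, push and grip.
It fails at once if the hood forced up (over 0.1 rad) before both bolts are undone (value of joint hood above 0.1 rad and not (value of joint each of bolt_left, bolt_right above 1.25 rad)).
It fails at once if a bystander pushed more than 30 mm from its place (distance of any of honey_jar, tape_roll, onion_jar, stamp, spread_jar from where it was at the start of the episode above 0.03 m).
It also fails if it takes over 59 s, if anything falls off the work surface, if the arm or the gripper's body presses on something with over 40 N, if the wrist force passes 120 N, or if a joint passes its speed limit or range.

## Working session

There is one attempt and no reset: what is moved stays moved. The work goes in short steps, Python scripts to look and compute and a tool call to move; the robot and the scene stay as the last step left them, time stands still between calls to the robot, and variables do not carry over. Pictures are saved under pics/ and viewed, at most 10 in all, crops included, and the job is handed in when it is done.

```bash
ls; mkdir -p pics
```

Run:
```python
from bench import r, job, grab_frame, camera_info
import cv2,numpy as np
for n in("top","side"):
    p,d=grab_frame(n); cv2.imwrite(f"pics/{n}0.png",p); np.save(f"pics/{n}0.npy",d)
    i=camera_info(n); print(n,i)
o=r.get_obs();print(o)
```

```text
bench.py
pics
top {'camera_matrix': array([[501.67020772,   0.        , 324.78878662],
       [  0.        , 501.67020772, 193.54251051],
       [  0.        ,   0.        ,   1.        ]]), 'R': array([[ 0.01364033, -0.99989251,  0.00537739],
       [-0.99541623, -0.01408799, -0.09459422],
       [ 0.09465981, -0.00406245, -0.99550139]]), 't': array([0.12530118, 0.55642086, 1.32950439])}
side {'camera_matrix': array([[502.46216975,   0.        , 320.39511334],
       [  0.        , 502.46216975, 205.75102472],
       [  0.        ,   0.        ,   1.        ]]), 'R': array([[ 0.99960479, -0.02789452, -0.00348604],
       [-0.01704769, -0.50290951, -0.86417093],
       [ 0.02235248,  0.86388884, -0.50318629]]), 't': array([-0.5643007 ,  0.16047503,  1.26058053])}
{'clock': 0.1, 'joints': array([-1.22310212,  0.47773709,  0.02236804,  1.55633006, -0.01150016,
        1.1093214 , -0.08309097]), 'qvel': array([ 1.16857973e-03, -1.30430231e-03,  4.64182390e-04, -4.73001890e-03,
        2.80517667e-04, -5.79340920e-06, -1.10067792e-03]), 'tau': array([ 3.61720617e-03, -5.97764111e+01,  1.61308195e+00, -2.81951076e+01,
        1.26834575e-02,  5.04514479e-03, -3.22596759e-05]), 'tcp_pos': array([0.29695321, 0.60571501, 0.30301967]), 'orientation': array([-7.09712537e-01, -3.06012457e+00,  2.59030385e-03]), 'contact_force': array([-0.23285458,  0.33972219, -0.60860686]), 'moment': array([-0.03807056, -0.0366956 ,  0.04910728]), 'gripper_force': 0.0, 'grip_width': 0.08567995078667687}
```

View pics/top0.png

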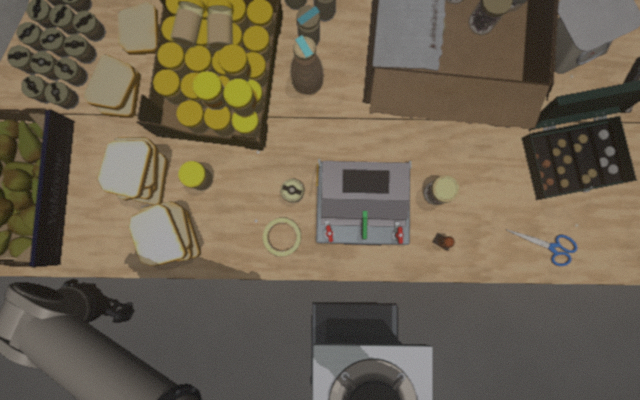

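View pics/side0.png

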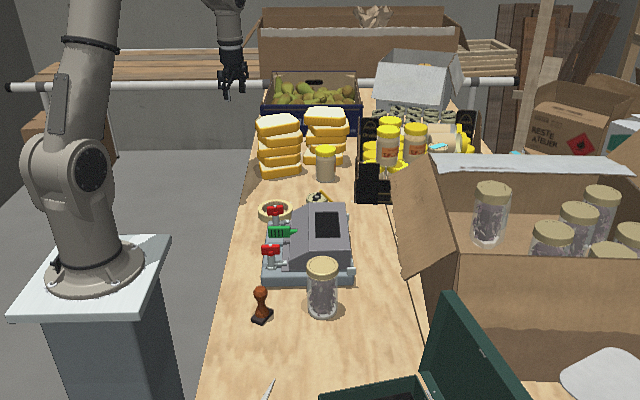

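The top view shows the printer at about u 318–410, v 160–244. Red bolts are at (329,232) and (400,234), with the green tab at (365,225). In the side view the bolts are at (275,210) and (271,249), and the tab at (279,231). Next I'll enlarge both.

Run:
```python
import cv2,numpy as np
a=cv2.imread("pics/top0.png")[150:255,305:425]; b=cv2.imread("pics/side0.png")[190:295,250:370]
f=lambda x:cv2.resize(x,None,fx=3.3,fy=5,interpolation=cv2.INTER_CUBIC)
cv2.imwrite("pics/crop.png",np.hstack([f(a),f(b)]))
```

Create h.py:
```python
import cv2,numpy as np
from bench import r, job, grab_frame, camera_info
from scipy.spatial.transform import Rotation as Ro
def cam(n):
    i=camera_info(n); return i["camera_matrix"],i["R"],i["t"]
def bp(n,u,v,d):
    K,R,t=cam(n); return R.T@(d*np.linalg.inv(K)@[u,v,1]-t)
def onz(n,u,v,z):
    K,R,t=cam(n); c=-R.T@t; w=R.T@np.linalg.inv(K)@[u,v,1]; return c+w*(z-c[2])/w[2]
def proj(n,X):
    K,R,t=cam(n); p=K@(R@np.asarray(X)+t); return p[:2]/p[2]
def tri(a,b):
    P=[cam(n)[0]@np.c_[cam(n)[1],cam(n)[2]] for n in("top","side")]
    X=cv2.triangulatePoints(P[0],P[1],np.float64(a).reshape(2,1),np.float64(b).reshape(2,1))[:,0]; return X[:3]/X[3]
def cloud(n,p,d):
    K,R,t=cam(n); v,u=np.mgrid[:400,:640]; c=np.stack([(u-K[0,2])/K[0,0]*d,(v-K[1,2])/K[1,1]*d,d],-1)
    return (c-t)@R
def tool(goal_tcp,yaw_y=None):
    "shift in tool axes from measured pose to world goal"
    o=r.get_obs(); R=Ro.from_rotvec(o["orientation"]).as_matrix(); return R.T@(np.asarray(goal_tcp)-o["tcp_pos"])
```

Run:
```python
from h import *
for n in("top","side"):
    p=cv2.imread(f"pics/{n}0.png"); d=np.load(f"pics/{n}0.npy"); W=cloud(n,p,d)
    b,g,rr=[p[...,i].astype(int) for i in range(3)]
    for nm,m in(("red",(rr>110)&(g<80)&(b<90)),("green",(g>rr+50)&(g>b+30))):
        m=m&(W[...,0]>.4)&(W[...,0]<.75)&(abs(W[...,1])<.3)&(W[...,2]>.04)
        k,l,s,c=cv2.connectedComponentsWithStats(m.astype(np.uint8))
        for i in range(1,k):
            if s[i,4]>8:
                X=W[l==i]; print(n,nm,s[i],c[i].round(1),X.mean(0).round(3),X.min(0).round(3),X.max(0).round(3))
```

```text
top red [326 226   6   6  25] [328.2 228.6] [0.458 0.124 0.102] [0.452 0.116 0.09 ] [0.465 0.129 0.106]
top red [396 227   7  17  59] [399.5 234.9] [ 0.445 -0.054  0.124] [ 0.424 -0.064  0.088] [0.465 0.139 1.375]
top red [327 235   6   7  24] [330.  237.9] [0.435 0.119 0.103] [0.427 0.114 0.098] [0.442 0.126 0.107]
top red [447 239   7   7  33] [449.4 241.8] [ 0.429 -0.179  0.121] [ 0.421 -0.198  0.076] [0.436 0.139 1.375]
top green [363 211   4  27  73] [364.5 222.8] [0.475 0.031 0.093] [0.438 0.026 0.08 ] [0.505 0.035 0.101]
side red [267 205  17  11 122] [274.6 209.5] [0.447 0.117 0.097] [0.427 0.108 0.08 ] [0.469 0.129 0.109]
side red [261 244  19  12 151] [270.2 249.2] [ 0.446 -0.062  0.096] [ 0.424 -0.069  0.081] [ 0.467 -0.056  0.108]
side red [253 288  13   9  49] [259.2 293.1] [ 0.43  -0.197  0.078] [ 0.416 -0.202  0.072] [ 0.442 -0.184  0.086]
side green [268 226  29  11 221] [281.  230.6] [0.467 0.028 0.089] [0.435 0.021 0.07 ] [0.505 0.039 0.103]
```

View pics/crop.png

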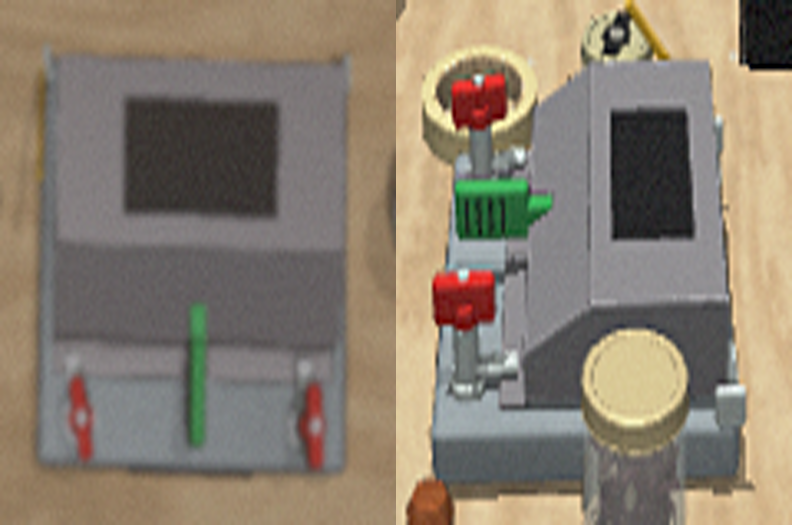

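The crop shows the screw heads at top (329.6,233.4) and (400.4,235), and side (275.5,206) and (270.3,245). The left bar is visibly turned a little and the right bar lies nearly along x. The tab spans v 211–238 in the top view.

Run:
```python
from h import *
for a,b in(((329.6,233.4),(275.5,206)),((400.4,235),(270.3,245)),((364.6,238),(268.5,227.5))):
    X=tri(a,b); print("tri",X.round(4),"repr",(proj("top",X)-a).round(1),(proj("side",X)-b).round(1), "at z.105:",onz("top",*a,.105).round(4),onz("side",*b,.105).round(4))
# base front corners & hood edges (top), z=.04
p=cv2.imread("pics/top0.png"); 
for u,v,z in((317.3,243,.04),(409,244.3,.04),(321.5,161.5,.102),(410,163,.102)): print(onz("top",u,v,z).round(4))
d=np.load("pics/top0.npy"); W=cloud("top",p,d)
# red bar direction from depth-free top pixels on z=.104
b,g,rr=[p[...,i].astype(int) for i in range(3)]
m=(rr>110)&(rr>g+45)&(rr>b+45)
for u0,u1 in((322,337),(392,407)):
    v,u=np.nonzero(m); k=(u>=u0)&(u<=u1)&(v>222)&(v<246)
    P=np.array([onz("top",a,c,.104)[:2] for a,c in zip(u[k],v[k])])
    c=P.mean(0); U,S,V=np.linalg.svd(P-c); print("bar",c.round(4),V[0],np.degrees(np.arctan(V[0][1]/V[0][0])).round(1),np.ptp((P-c)@V[0]).round(4))
# hood top plane region for yaw; side cloud
ds=np.load("pics/side0.npy"); Ws=cloud("side",p,ds)
for n,Wn in(("top",W),("side",Ws)):
    k=(Wn[...,2]>.096)&(Wn[...,2]<.11)&(Wn[...,0]>.5)&(Wn[...,0]<.66)&(abs(Wn[...,1]-.03)<.12)
    r_=cv2.minAreaRect(Wn[k][:,:2].astype(np.float32)*1000); print(n,k.sum(),r_, Wn[k][:,2].mean())
    k=(Wn[...,2]>.036)&(Wn[...,0]>.38)&(Wn[...,0]<.7)&(abs(Wn[...,1]-.03)<.135)&(Wn[...,2]<.2)
    print(n,cv2.minAreaRect(Wn[k][:,:2].astype(np.float32)*1000))
```

```text
tri [0.4482 0.12   0.1061] repr [-0.1 -0.8] [-0.8  0.1] at z.105: [0.4462 0.1198 0.105 ] [0.45   0.1221 0.105 ]
tri [ 0.4458 -0.0589  0.1056] repr [-0.  -0.5] [-0.5  0. ] at z.105: [ 0.4446 -0.0591  0.105 ] [ 0.4468 -0.0579  0.105 ]
tri [0.4363 0.0307 0.0967] repr [-0.  -0.2] [-0.2  0. ] at z.105: [0.4358 0.0313 0.105 ] [0.438  0.0177 0.105 ]
[0.4214 0.1511 0.04  ]
[ 0.4213 -0.092   0.04  ]
[0.6298 0.1429 0.102 ]
[ 0.6293 -0.0843  0.102 ]
bar [0.4464 0.121 ] [-0.97283166 -0.23151361] 13.4 0.041
bar [ 0.4452 -0.0576] [-0.99837504 -0.0569849 ] 3.3 0.0405
top 3540 ((574.59033203125, 31.169998168945312), (222.6823272705078, 115.8984603881836), 89.60685729980469) 0.10165393395194783
top ((532.5005493164062, 32.31648254394531), (250.95289611816406, 221.79525756835938), 89.59107971191406)
side 2254 ((576.0719604492188, 32.55824279785156), (233.83004760742188, 113.52803039550781), 89.59037780761719) 0.10351529331921076
side ((533.1505126953125, 31.14978790283203), (257.5780029296875, 221.97628784179688), 89.58444213867188)
```

Add to h.py:
```python
def to(goal_grasp,yang):
    "rows numbers: shift & rotvec (tool axes) to put grasp point at goal, tool down, tool y at world angle yang (deg, mod 180)"
    o=r.get_obs(); R=Ro.from_rotvec(o["orientation"])
    best=None
    for a in(yang,yang+180):
        a=np.radians(a); y=np.array([np.cos(a),np.sin(a),0]); z=np.array([0,0,-1.]); G=Ro.from_matrix(np.c_[np.cross(y,z),y,z])
        w=(R.inv()*G).as_rotvec()
        if best is None or np.linalg.norm(w)<np.linalg.norm(best): best=w
    s=R.inv().apply(np.asarray(goal_grasp)+[0,0,.054]-o["tcp_pos"])
    print("shift",s.round(4),"rot",best.round(4),"q",o["joints"].round(2),"t",o["clock"],"y",R.apply([0,1,0]).round(3))
```

```bash
python3 -c "
from h import *
to([.447,.1205,.18],103.4)"
```

```text
shift [-0.3483 -0.3695  0.0697] rot [-1.600e-03 -4.000e-04 -6.897e-01] q [-1.22  0.48  0.02  1.56 -0.01  1.11 -0.08] t 0.1 y [ 0.44   0.898 -0.002]
```

The rows are not in the units I measure in: shifts go in shares of 0.75 m and turns go in shares of pi rad. I convert before sending: -0.37 m is -0.4933, -0.348 m is -0.464, 2.45 rad is 0.7799.

Request:
run_rows(offsets=[[-0.464,-0.4933,0,0,0,0.7799],[-0.464,-0.4933,0,0,0,0.7799],[-0.464,-0.4933,0,0,0,0.7799],[-0.464,-0.4933,0,0,0,0.7799],[-0.464,-0.4933,0,0,0,0.7799]], aperture=0.04, grip_n=40)

```text
clock: 0.6
tcp_pos: [0.3709, 0.365, 0.3036]
orientation: [-1.789, -2.582, 0.001]
contact_force: [0.8, 0.0, 0.5]
grip_width: 0.0399
gripper_force: 0.0
```

```bash
python3 -c "
from h import *
to([.447,.1205,.18],103.4)"
```

```text
shift [-0.2556 -0.0146  0.0697] rot [-4.0000e-04 -2.0000e-04 -1.4459e+00] q [-1.09  0.22  0.23  1.93 -0.06  0.99 -0.48] t 0.6 y [ 0.936  0.351 -0.   ]
```

Converted, -0.2556 m is -0.3408, -0.0146 m is -0.0195, 1.696 rad is 0.5399.

Request:
run_rows(offsets=[[-0.3408,-0.0195,0,0,0,0.5399],[-0.3408,-0.0195,0,0,0,0.5399],[-0.3408,-0.0195,0,0,0,0.5399],[-0.3408,-0.0195,0,0,0,0.5399],[-0.3408,-0.0195,0,0,0,0.5399]])

```text
clock: 1.1
tcp_pos: [0.4465, 0.1269, 0.3039]
orientation: [-2.61, -1.748, -0.0]
contact_force: [-0.0, -0.5, 0.4]
grip_width: 0.0403
gripper_force: 0.0
```

```bash
python3 -c "
from h import *
to([.447,.1205,.15],103.4)"
```

```text
shift [-0.0058  0.0029  0.0999] rot [-4.00e-04 -2.00e-04  9.46e-01] q [-0.85  0.12  0.48  2.07 -0.07  0.97 -0.72] t 1.1 y [ 0.925 -0.381 -0.   ]
```

Converted, 0.1 m is 0.1333, 0.06 m is 0.08, 0.946 rad is 0.3011.

Request:
run_rows(offsets=[[-0.0077,0.0039,0.04,0,0,0.3011],[-0.0077,0.0039,0.08,0,0,0.3011],[-0.0077,0.0039,0.1333,0,0,0.3011],[-0.0077,0.0039,0.1333,0,0,0.3011],[-0.0077,0.0039,0.1333,0,0,0.3011]])

```text
clock: 1.6
tcp_pos: [0.4461, 0.1219, 0.2025]
orientation: [3.068, 0.669, -0.005]
contact_force: [1.2, 0.2, -0.2]
grip_width: 0.04
gripper_force: 0.0
```

Request:
run_rows(offsets=[[0,0,0,0,0,0.0637],[0,0,0,0,0,0.0637]])

```text
clock: 1.8
tcp_pos: [0.4468, 0.1224, 0.2035]
orientation: [3.12, 0.362, -0.001]
contact_force: [0.1, 0.1, -0.2]
grip_width: 0.0401
gripper_force: 0.0
```

```bash
python3 -c "
from h import *
to([.447,.1205,.092],103.4)"
```

```text
shift [-0.0002  0.0019  0.0575] rot [ 0.0005  0.0008 -0.0029] q [-0.94  0.31  0.64  2.17 -0.27  0.74 -1.46] t 1.8 y [ 0.229 -0.973  0.   ]
```

Converted, 0.057 m is 0.076, 0.04 m is 0.0533.

Request:
run_rows(offsets=[[0,0.002,0.0267,0,0,0],[0,0.002,0.0533,0,0,0],[0,0.002,0.076,0,0,0],[0,0.002,0.076,0,0,0]])

```text
clock: 2.2
tcp_pos: [0.4461, 0.1206, 0.1452]
orientation: [3.118, 0.369, -0.006]
contact_force: [-0.6, 0.2, 0.2]
grip_width: 0.04
gripper_force: 0.0
```

Request:
run_rows(offsets=[[0,0,0,0,0,0],[0,0,0,0,0,0],[0,0,0,0,0,0],[0,0,0,0,0,0]], aperture=0.0, grip_n=40)

```text
clock: 2.6
tcp_pos: [0.4475, 0.1216, 0.1476]
orientation: [-3.119, -0.37, -0.001]
contact_force: [-2.3, 2.7, 5.5]
grip_width: 0.0142
gripper_force: 39.4
```

```bash
python3 -c "
from h import *
for n in('top','side'):
  p,_=grab_frame(n); cv2.imwrite('pics/g1'+n+'.png',p)
a=cv2.imread('pics/g1top.png')[150:255,305:425];b=cv2.imread('pics/g1side.png')[170:275,230:350]
cv2.imwrite('pics/g1.png',cv2.resize(np.hstack([a,b]),(792,360),interpolation=2))
to([.447,.1205,.092],103.4)"
```

```text
shift [-0.0008  0.0009  0.0016] rot [-0.001  -0.0009  0.0024] q [-0.85  0.42  0.56  2.21 -0.38  0.61 -1.35] t 2.7 y [ 0.234 -0.972 -0.001]
```

View pics/g1.png

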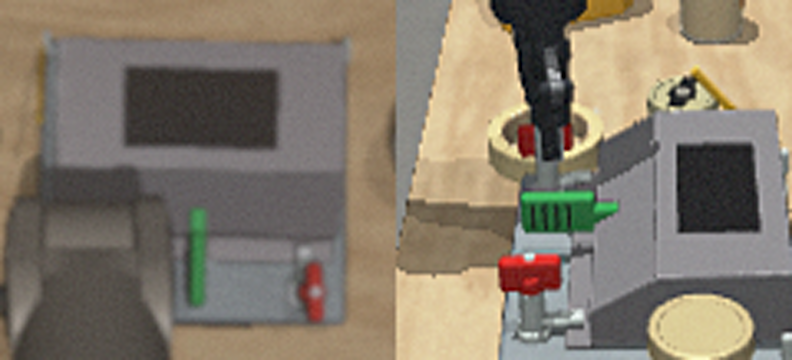

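The fingers straddle the left red bar, which sticks out either side in the side view at about (545,138), and the grip force is 39 N. Now I'll turn it anticlockwise.

Converted, -0.7 rad is -0.2228.

Request:
run_rows(offsets=[[0,0,0,0,0,-0.0446],[0,0,0,0,0,-0.0891],[0,0,0,0,0,-0.1337],[0,0,0,0,0,-0.1783],[0,0,0,0,0,-0.2228]])

```text
clock: 3.2
tcp_pos: [0.4473, 0.1221, 0.1476]
orientation: [-2.798, -1.425, -0.001]
contact_force: [-3.4, 4.3, 7.0]
grip_width: 0.0141
gripper_force: 39.7
```

Request:
run_rows(offsets=[[0,0,0,0,0,-0.0446],[0,0,0,0,0,-0.0891],[0,0,0,0,0,-0.1273],[0,0,0,0,0,-0.1464],[0,0,0,0,0,-0.1464]])

```text
clock: 3.7
tcp_pos: [0.4469, 0.1222, 0.1475]
orientation: [-2.403, -2.021, -0.001]
contact_force: [-4.9, 4.4, 8.4]
grip_width: 0.0138
gripper_force: 39.8
```

```bash
python3 -c "
from h import *
print(r.get_obs()['moment'],r.get_obs()['grip_width']);to([.447,.1205,.092],103.4+66)"
```

```text
[1.06558086 1.08369418 0.08407923] 0.013845278764371584
shift [-0.0017  0.0004  0.0015] rot [-0.0009 -0.0017  0.0127] q [-0.6   0.37  0.24  2.19 -0.16  0.59 -0.41] t 3.7 y [ 0.985 -0.171 -0.001]
```

Converted, -0.08 rad is -0.0255.

Request:
run_rows(offsets=[[0,0,0,0,0,-0.0127],[0,0,0,0,0,-0.0255],[0,0,0,0,0,-0.0255]])

```text
clock: 4.0
tcp_pos: [0.4468, 0.1222, 0.1475]
orientation: [-2.322, -2.114, -0.001]
contact_force: [-5.1, 5.3, 8.3]
grip_width: 0.0143
gripper_force: 39.9
```

```bash
python3 -c "
from h import *
print(r.get_obs()['moment'],r.get_obs()['grip_width']);to([.447,.1205,.092],103.4+66)"
```

```text
[ 1.05955678  1.14094272 -0.23320939] 0.014270141803101714
shift [-0.0017  0.0003  0.0015] rot [-0.001  -0.0017  0.0913] q [-0.59  0.37  0.22  2.19 -0.15  0.59 -0.35] t 4.0 y [ 0.996 -0.094 -0.001]
```

The z moment flipped to -0.23, so the end stop is reached. I'll release, go up, and move to the right bolt.

Converted, 0.02 rad is 0.0064.

Request:
run_rows(offsets=[[0,0,0,0,0,0.0064],[0,0,0,0,0,0.0064],[0,0,0,0,0,0.0064]], aperture=0.03)

```text
clock: 4.3
tcp_pos: [0.4477, 0.1206, 0.147]
orientation: [2.345, 2.089, 0.0]
contact_force: [0.2, 0.3, -0.5]
grip_width: 0.0299
gripper_force: 0.0
```

Request:
run_rows(offsets=[[0,0,-0.04,0,0,0],[0,0,-0.0933,0,0,0],[0,0,-0.0933,0,0,0]])

```text
clock: 4.6
tcp_pos: [0.4501, 0.1214, 0.2209]
orientation: [2.344, 2.088, 0.012]
contact_force: [0.4, 1.2, -0.8]
grip_width: 0.0297
gripper_force: 0.0
```

```bash
python3 -c "
from h import *
p,_=grab_frame('side'); cv2.imwrite('pics/s2.png',cv2.resize(p[170:275,230:350],(720,600)))
to([.4455,-.0585,.16],93.3)"
```

```text
shift [-0.179   0.0172  0.0045] rot [ 0.0019 -0.0056  1.3978] q [-0.63  0.25  0.27  2.14 -0.1   0.76 -0.42] t 4.65 y [ 0.993 -0.115  0.005]
```

View pics/s2.png

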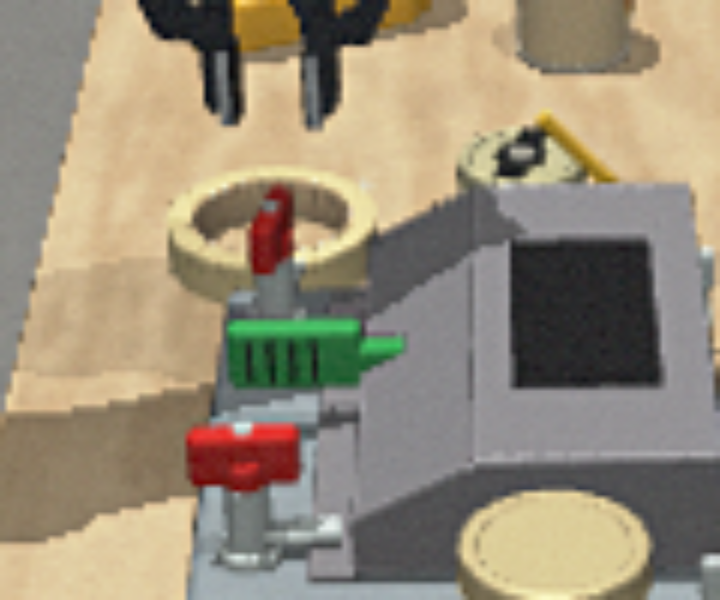

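The left bar now lies across the printer at (270,230), its tongue swung aside. The right bar still lies along x at (243,455).

Converted, -0.179 m is -0.2387, 0.0172 m is 0.0229, 1.398 rad is 0.445.

Request:
run_rows(offsets=[[-0.2387,0.0229,0,0,0,0.445],[-0.2387,0.0229,0,0,0,0.445],[-0.2387,0.0229,0,0,0,0.445],[-0.2387,0.0229,0,0,0,0.445],[-0.2387,0.0229,0,0,0,0.445]], aperture=0.04)

```text
clock: 5.15
tcp_pos: [0.4427, -0.0636, 0.2161]
orientation: [2.954, 1.065, -0.003]
contact_force: [0.5, 0.5, 0.7]
grip_width: 0.0401
gripper_force: 0.0
```

Request:
run_rows(offsets=[[0,0,0,0,0,0.2037],[0,0,0,0,0,0.2037],[0,0,0,0,0,0.2037],[0,0,0,0,0,0.2037],[0,0,0,0,0,0.2037]])

```text
clock: 5.65
tcp_pos: [0.4433, -0.0589, 0.2159]
orientation: [3.139, 0.096, -0.003]
contact_force: [-0.6, 0.1, -0.1]
grip_width: 0.0399
gripper_force: 0.0
```

```bash
python3 -c "
from h import *
to([.4455,-.0585,.092],93.3)"
```

```text
shift [ 0.0023 -0.0004  0.0699] rot [0.001  0.0017 0.0034] q [-0.56  0.26  0.64  2.2  -0.22  0.75 -1.28] t 5.65 y [ 0.061 -0.998  0.001]
```

Converted, 0.07 m is 0.0933, 0.06 m is 0.08.

Request:
run_rows(offsets=[[0.0027,0,0.04,0,0,0],[0.0027,0,0.08,0,0,0],[0.0027,0,0.0933,0,0,0],[0.0027,0,0.0933,0,0,0]])

```text
clock: 6.05
tcp_pos: [0.4446, -0.059, 0.1454]
orientation: [3.139, 0.102, -0.007]
contact_force: [0.2, -0.3, 0.4]
grip_width: 0.04
gripper_force: 0.0
```

Request:
run_rows(offsets=[[0,0,0,0,0,0],[0,0,0,0,0,0],[0,0,0,0,0,0],[0,0,0,0,0,0]], aperture=0.0, grip_n=40)

```text
clock: 6.45
tcp_pos: [0.4464, -0.0585, 0.1478]
orientation: [-3.139, -0.103, -0.003]
contact_force: [-2.1, 0.3, 7.1]
grip_width: 0.0141
gripper_force: 39.4
```

Request:
run_rows(offsets=[[0,0,0,0,0,-0.0446],[0,0,0,0,0,-0.0891],[0,0,0,0,0,-0.1337],[0,0,0,0,0,-0.1783],[0,0,0,0,0,-0.2228]])

```text
clock: 6.95
tcp_pos: [0.4461, -0.0578, 0.1478]
orientation: [-2.909, -1.182, -0.002]
contact_force: [-2.7, 3.8, 7.8]
grip_width: 0.0138
gripper_force: 39.7
```

```bash
python3 -c "
from h import *
print(r.get_obs()['moment']);to([.4455,-.0585,.092],93.3+40)"
```

```text
[ 0.89914683  0.63458563 -0.0664303 ]
shift [-0.0009  0.0001  0.0018] rot [-0.0006 -0.0015  0.0162] q [-0.31  0.37  0.36  2.23 -0.23  0.58 -0.58] t 6.95 y [ 0.698 -0.717 -0.001]
```

Converted, -0.68 rad is -0.2165.

Request:
run_rows(offsets=[[0,0,0,0,0,-0.0446],[0,0,0,0,0,-0.0891],[0,0,0,0,0,-0.1337],[0,0,0,0,0,-0.1783],[0,0,0,0,0,-0.2165]])

```text
clock: 7.45
tcp_pos: [0.4455, -0.0574, 0.1477]
orientation: [-2.348, -2.084, -0.001]
contact_force: [-5.6, 5.2, 10.3]
grip_width: 0.0141
gripper_force: 40.1
```

Request:
run_rows(offsets=[[0,0,0,0,0,-0.0064],[0,0,0,0,0,-0.0064]])

```text
clock: 7.65
tcp_pos: [0.4454, -0.0574, 0.1477]
orientation: [-2.332, -2.102, -0.001]
contact_force: [-4.8, 5.6, 9.8]
grip_width: 0.0142
gripper_force: 40.1
```

```bash
python3 -c "
from h import *
print(r.get_obs()['moment'],r.get_obs()['grip_width']);to([.4455,-.0585,.092],93.3+76)"
```

```text
[ 1.22645113  1.07102038 -0.15215353] 0.014190165167640573
shift [-0.0011  0.0002  0.0017] rot [-0.0011 -0.0018  0.0827] q [-0.16  0.35  0.18  2.22 -0.12  0.58 -0.  ] t 7.65 y [ 0.995 -0.104 -0.001]
```

Converted, 0.02 rad is 0.0064.

Request:
run_rows(offsets=[[0,0,0,0,0,0.0064],[0,0,0,0,0,0.0064],[0,0,0,0,0,0.0064]], aperture=0.03)

```text
clock: 7.95
tcp_pos: [0.4462, -0.0589, 0.1471]
orientation: [2.355, 2.078, 0.001]
contact_force: [0.3, -0.6, 1.3]
grip_width: 0.0297
gripper_force: 0.0
```

Request:
run_rows(offsets=[[0,0,-0.04,0,0,0],[0,0,-0.0933,0,0,0],[0,0,-0.0933,0,0,0]])

```text
clock: 8.25
tcp_pos: [0.4486, -0.0591, 0.2209]
orientation: [2.352, 2.074, 0.01]
contact_force: [-0.3, -0.7, -0.1]
grip_width: 0.0299
gripper_force: 0.0
```

```bash
python3 -c "
from h import *
p,_=grab_frame('side'); cv2.imwrite('pics/s3.png',cv2.resize(p[170:275,230:350],(720,600)))
to([.4535,.031,.15],89.4)"
```

```text
shift [ 0.0899 -0.0054  0.0151] rot [ 0.0038 -0.0047  1.4561] q [-0.2   0.22  0.22  2.17 -0.07  0.75 -0.06] t 8.3 y [ 0.992 -0.125  0.005]
```

View pics/s3.png

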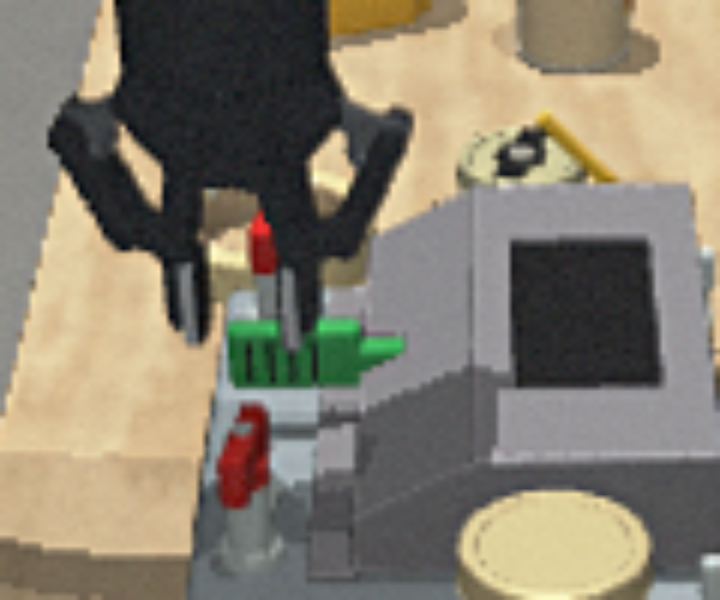

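Both bars now lie across the printer and both tongues are clear: right bar at (243,455), left at (262,245). Next is the tab.

Converted, 0.09 m is 0.12, -0.005 m is -0.0067, 1.456 rad is 0.4635.

Request:
run_rows(offsets=[[0.12,-0.0067,0,0,0,0.4635],[0.12,-0.0067,0,0,0,0.4635],[0.12,-0.0067,0,0,0,0.4635],[0.12,-0.0067,0,0,0,0.4635],[0.12,-0.0067,0,0,0,0.4635]], aperture=0.04)

```text
clock: 8.8
tcp_pos: [0.4516, 0.0317, 0.2158]
orientation: [2.931, 1.13, -0.003]
contact_force: [0.3, 0.7, -0.3]
grip_width: 0.0395
gripper_force: 0.0
```

Request:
run_rows(offsets=[[0,0,0,0,0,0.2228],[0,0,0,0,0,0.2228],[0,0,0,0,0,0.2228],[0,0,0,0,0,0.2228],[0,0,0,0,0,0.2228]])

```text
clock: 9.3
tcp_pos: [0.4516, 0.0311, 0.2159]
orientation: [3.14, 0.055, -0.003]
contact_force: [-0.2, 0.6, 0.1]
grip_width: 0.0402
gripper_force: 0.0
```

```bash
python3 -c "
from h import *
to([.4535,.031,.083],89.4)"
```

```text
shift [0.002  0.0001 0.0789] rot [0.0009 0.0017 0.0457] q [-0.57  0.24  0.42  2.18 -0.14  0.75 -1.59] t 9.3 y [ 0.035 -0.999  0.001]
```

Converted, 0.079 m is 0.1053, 0.06 m is 0.08, 0.045 rad is 0.0143.

Request:
run_rows(offsets=[[0.0027,0,0.04,0,0,0.0143],[0.0027,0,0.08,0,0,0.0143],[0.0027,0,0.1053,0,0,0.0143],[0.0027,0,0.1053,0,0,0.0143]])

```text
clock: 9.7
tcp_pos: [0.452, 0.0308, 0.1351]
orientation: [3.139, -0.007, -0.01]
contact_force: [-0.3, -0.1, 0.7]
grip_width: 0.0402
gripper_force: 0.0
```

Request:
run_rows(offsets=[[0,0,0,0,0,0],[0,0,0,0,0,0],[0,0,0,0,0,0],[0,0,0,0,0,0]], aperture=0.0, grip_n=40)

```text
clock: 10.1
tcp_pos: [0.4546, 0.0314, 0.1386]
orientation: [-3.141, 0.007, -0.002]
contact_force: [-0.6, -0.2, -0.6]
grip_width: 0.0116
gripper_force: 43.9
```

Request:
run_rows(offsets=[[0.0027,0,-0.0107,0,0,0],[0.0053,0,-0.0213,0,0,0],[0.008,0,-0.0307,0,0,0],[0.012,0,-0.0413,0,0,0],[0.012,0,-0.0413,0,0,0]])

```text
clock: 10.6
tcp_pos: [0.4639, 0.0313, 0.17]
orientation: [-3.141, 0.007, -0.002]
contact_force: [1.6, 0.0, -4.2]
grip_width: 0.0115
gripper_force: 42.8
```

```bash
python3 -c "
from h import *
to([.4628,.031,.113],89.4)"
```

```text
shift [-0.0011  0.0004  0.003 ] rot [-0.0005 -0.0015  0.0061] q [-0.54  0.35  0.4   2.18 -0.22  0.65 -1.56] t 10.6 y [-0.004 -1.    -0.   ]
```

Converted, -0.0555 m is -0.074, 0.0065 m is 0.0087.

Request:
run_rows(offsets=[[0.0087,0,-0.02,0,0,0],[0.0187,0,-0.0387,0,0,0],[0.0307,0,-0.0573,0,0,0],[0.044,0,-0.074,0,0,0],[0.044,0,-0.074,0,0,0]])

```text
clock: 11.1
tcp_pos: [0.4966, 0.0311, 0.2251]
orientation: [-3.141, 0.007, -0.001]
contact_force: [-0.5, 0.3, -1.9]
grip_width: 0.0113
gripper_force: 43.7
```

Request:
run_rows(offsets=[[0.0147,0,-0.016,0,0,0],[0.0307,0,-0.0307,0,0,0],[0.048,0,-0.0427,0,0,0],[0.0667,0,-0.0547,0,0,0],[0.0667,0,-0.0547,0,0,0]])

```text
clock: 11.6
tcp_pos: [0.5455, 0.0307, 0.2647]
orientation: [3.141, -0.007, -0.004]
contact_force: [-3.4, -0.5, -0.5]
grip_width: 0.0114
gripper_force: 45.1
```

```bash
python3 -c "
from h import *
to([.546,.031,.2096],89.4)
D=[]
for n in('top','side'):
  p,d=grab_frame(n); cv2.imwrite('pics/g4'+n+'.png',p); np.save('pics/g4'+n+'.npy',d)
cv2.imwrite('pics/g4.png',cv2.resize(cv2.imread('pics/g4side.png')[130:280,220:380],(640,600),interpolation=2))"
```

```text
shift [ 0.0005 -0.0003  0.0011] rot [0.0005 0.0028 0.0059] q [-0.53  0.33  0.45  1.93 -0.17  0.93 -1.58] t 11.6 y [-0.005 -1.     0.001]
```

View pics/g4.png

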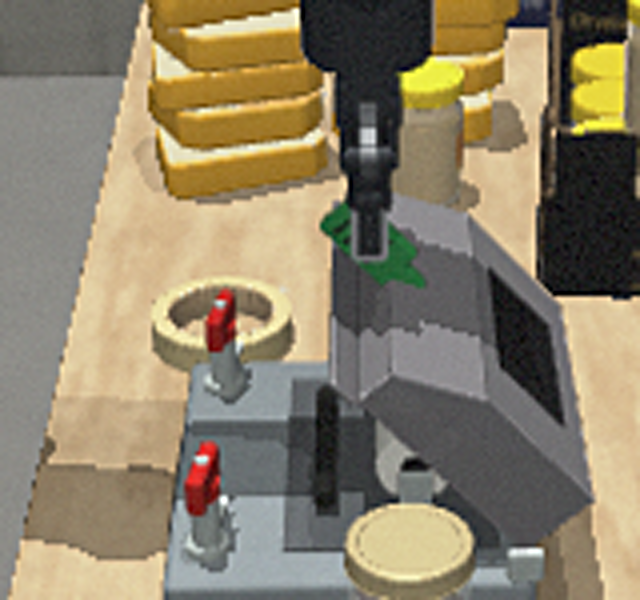

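The hood is up with its tab between the fingers at (370,240), and both bolts are across. I'll check the angle by fitting a plane to the hood top from depth.

Run:
```python
from h import *
for n in("top","side"):
    W=cloud(n,None,np.load(f"pics/g4{n}.npy"))
    # rotate into expected hood frame (50 deg), keep points near its flat top
    a=np.radians(50); q=W-[.637,.0295,.047]; f=-q[...,0]; u=q[...,2]
    F=f*np.cos(a)+u*np.sin(a); U=-f*np.sin(a)+u*np.cos(a)
    k=(abs(U-.055)<.02)&(F>.01)&(F<.085)&(abs(q[...,1])<.1)
    for _ in range(3):
        c=np.polyfit(F[k],U[k],1); k&=abs(U-np.polyval(c,F))<.006
    print(n,k.sum(),c,"hood deg",50+np.degrees(np.arctan(c[0])))
```

```text
top 491 [-0.02720317  0.05486927] hood deg 48.4417576617699
side 706 [-0.02260537  0.05612283] hood deg 48.705028422503055
```

Request:
run_rows(offsets=[[0,0,0,0,0,0],[0,0,0,0,0,0],[0,0,0,0,0,0],[0,0,0,0,0,0]])

```text
clock: 12.1
tcp_pos: [0.5456, 0.0307, 0.2649]
orientation: [3.141, -0.007, -0.002]
contact_force: [-0.5, -1.3, -6.3]
grip_width: 0.0112
gripper_force: 44.2
```

```bash
python3 -c "
from h import *
o=r.get_obs();print(o['qvel'].round(3),o['gripper_force']);to([.546,.031,.2096],89.4)"
```

```text
[ 0.001  0.     0.    -0.003  0.     0.003 -0.001] 44.21064555644989
shift [ 0.0004 -0.0003  0.0013] rot [0.0004 0.0012 0.006 ] q [-0.53  0.33  0.45  1.93 -0.17  0.92 -1.58] t 12.1 y [-0.004 -1.     0.   ]
```

```bash
python3 -c "
from bench import r, job, grab_frame, camera_info
print(job.hand_in())"
```

```text
the job is handed in; nothing more can be done
None
```

I turned both bolts to their end stops and handed the job in at about 12 s, with the gripper still holding the hood open by its tab at about 48.5° (measured from depth; 50° ± 6° allowed); the judge's result was not shown.

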